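# Hold the spring stop down and push the carriage to the engraving end

## Task

The loaded carriage in the slideway is held back by the two stop teeth of the spring plate that runs along the bottom. With the fingertips, press the bare plate down behind the carriage and, keeping it down the whole way, push the carriage from behind over the sunken teeth until it is home against the end stop; then let the plate spring back up so that the teeth lock the carriage in. Only press and push: do not grip or lift the carriage, leave the square blank lying in its nest, and leave the things around the slideway alone.

Things in the scene. Friction and masses are not known exactly. Their poses are not given: they have to be found in the camera images.
- slideway: Fixed grey slideway, 120 mm wide (its x), 296 long (its y, -155 to +141), origin on the bench under it. The carriage travels along its +y. Side rails (x = +-42 to +-60) carry the carriage on their tops at z = 28 mm; outer fences rise to z = 38, 105 apart inside. End stop across the +y end, up to z = 52, rubber bumpers at y = 125. The -y end is open.
- spring_plate (a joint): How far the spring plate is pressed down (m): 0 up, 0.012 bottomed. Bright flat steel plate between the rails, 80 mm wide, slideway y = -153 to +117, top at z = 26 mm when up. It stays level wherever it is pressed; about 3.5 N starts it, 9.5 N bottoms it; it springs up when let go. Its teeth let the carriage pass when it is pressed over 6 mm: press 8 to 11 mm.
- teeth_mid (a point): Point on the plate's top surface midway between its two teeth, at slideway x = 0, y = +30 mm; it sinks with the plate. The teeth are 12 mm wide (x), 10 long (y) and stand 8 above the plate (tops at z = 34 when up), at x = +-28 to +-40. Between them a clear lane 56 mm wide runs along the middle of the plate, where a fingertip can follow the carriage.
- press_zone (a point): Point on the top surface of the spring plate, in the middle of its width, 125 mm on the -y side of the slideway's origin, in the area with fine cross grooves that stays bare behind the carriage. It sinks with the plate.
- carriage: Loose aluminium carriage, 101 mm wide (x), 80 long (y), plate 8 thick, 0.2 to 0.42 kg; axes as the slideway's, origin at the centre of its underside (28 mm over the bench). At first its centre is at slideway y = -52 to -24, its front edge before the teeth; home against the bumpers it is at y = +85. 2 mm of side play each way; slides with a few N.
- push_face (a point): Centre of the rear (-y) face of the carriage's upright push wall: 76 wide, 8 thick, from the plate up to 31 mm over the carriage's underside (59 mm over the bench). The face is flush with the carriage's rear edge; this point is 40 mm behind the carriage's origin and 20 mm over its underside.
- blank: Dark square engraving blank, 46 x 46 x 9, lying loose in the low black nest (rim 4 mm high) on the carriage; origin at the centre of its underside.
- loupe: Black eye loupe, 38 across, 30 high, standing loose on the bench on the +x side of the slideway; origin at the centre of its underside. Leave alone.
- parts_pot: Small white-capped screw-top pot, 36 across, 31 high, loose on the bench on the +x side of the slideway; origin under its centre. Leave alone.
- eraser: Blue and white eraser, 18 x 43 x 12, loose on the bench on the -x side of the slideway; origin under its centre. Leave alone.
- oval_blank: Round-ended tan blank, 30 x 60 x 10, loose on the bench on the -x side of the slideway; origin under its centre. Leave alone.

How it is judged:
By the outcome, as a careful person would: the job done as asked, in the order asked, and still so for the second after the job is handed in, with the robot touching nothing.
It also fails if it takes over 38 s, if anything falls off the work surface, if the arm or the gripper's body presses on something with over 40 N, if the wrist force passes 120 N, or if a joint passes its speed limit or range.

## Robot

A 7-joint arm with a two-finger parallel gripper is mounted at the origin on a cart in front of the work surface, level with it; the furniture and walls round the work are solid. World frame = base frame: x ahead of the robot, y to its left, z up, the work surface at z = 0. Lengths are in m, angles in rad, forces in N, time in s.
With the tool pointing down it reaches from about 0.425 to 0.875 m from the base axis. Payload 4.7 kg.
Tool frame: the origin (TCP) lies at the very end of the fingers, on their centre line; the grasp point (between the pads) lies 19 mm behind it; z points along the fingers, y is the line along which they close (so a half turn about z gives the same grasp; the last joint's range is limited). The gripper opens to 87 mm and grips with 3 to 60 N. Pads are 19 mm wide; open, the fingers measure 117 mm over their backs; the gripper's body (75 mm by 190 mm) begins 51 mm behind the grasp point.
Start: joints at [-1.171, 0.321, -0.07, 1.45, 0.023, 1.371, -0.057], TCP at [0.245, 0.602, 0.223] pointing down, gripper open.
Joint ranges: [-2.86, 2.86], [-0.3, 2.09], [-1.38, 1.24], [0.06, 2.45], [-1.56, 4.7], [0.09, 2.05], [-2.69, 2.69]. Speed limits (rad/s): [2.57, 2.57, 3.14, 3.14, 3.14, 3.14, 3.14].

## Interface

Orientations are given as a rotation vector (axis times angle).
In Python, from bench import ctrl, vision gives the robot as it stands.
- The arm moves only by the tool jog_arm, never from a script. Its argument "increments" is a list of rows, each an object of numbers: "tx", "ty", "tz": the shift along the tool's x, y, z in mm; "wx", "wy", "wz": the turn, a rotation vector about the tool's x, y, z in rad; "gripper": the opening, from 0 (shut) to 1 (fully open). In form: [{"tx": .., "ty": .., "tz": .., "wx": .., "wy": .., "wz": .., "gripper": ..}, ...]. A call has exactly 5 rows; each row is the pose to reach, as a shift and turn from the pose commanded when the call began, along the tool's axes at that moment; what a row does not reach only later rows make up. A row lasts 1/12 s, in which the tool goes at most 41.7 mm and 7.16 degrees, less where a joint would pass 70% of its speed; a pose out of reach is approached as far as the arm can. A call with a gripper value outside its range is refused whole. The fingers move at their own pace and stop on an object; "grip_force" is the grip in N (left out, the last holds). Time passes only in rows, so rows that repeat a pose let the fingers close, or fill a call up. It gives the time, the measured TCP pose, the force, the opening and the grip force at its end, in the units of the state.
- ctrl.get_state(): the state, without advancing time (a new reading comes with each control period).
- vision.get_image(name): name is "scene" or "top" or "wrist"; returns a dict with "color" (480x640x3 uint8, blue, green, red), "fx", "fy", "cx", "cy" (pixels), "extrinsics" (4x4, takes a point from world to camera coordinates). Camera axes: x right, y down, z forward; pixel columns grow to the right and rows downward; lengths in m; the calibration is good to about 2 mm. The wrist camera is an equidistant fisheye: a pixel r from the principal point sees the ray r / f radians off the axis. A picture is of the moment at which its call begins. There is no depth.
- ctrl.close_job(): hands the job in; it is judged then, once.
Trained networks look in the newest picture that a camera, given by its name, has taken for a name from the list of things; names that differ only in an ending like _2 or _b are one class to them, and where a whole thing is asked for, a point or a joint stands for the part that bears it (a point fixed in the world has none). Each returns a list of dicts, best first, with "conf" (0 to 1); they miss things now and then, are a little off and sometimes report something else, mostly with a low value. They report only what shows in the picture. A call takes as long as a camera call.
- vision.spot_in(camera, thing): "bbox" ([left, top, right, bottom] in pixels, round what is visible of it).
The state is a dict: "time": time; "joint_positions": joint angles; "qd": joint speeds; "joint_torque": joint torques, N m; "position": TCP position; "tool_rot": TCP orientation; "ft_force": force on the tool from outside, world axes, zero at the start; "torque": the same for the moment, N m; "grip_width": opening from 0.0 (shut) to 1.0 (fully open); "grip_force": force on a finger pad.
Only numpy, scipy, OpenCV 4.12 (cv2) and the standard library are available. Lean on these libraries where they do the work, as an engineer would, in place of code of your own. Each camera call takes 0.05 s, during which the arm holds its last target. There are 200 camera calls.

## Working session

There is one attempt and no reset: what is moved stays moved. The work goes in short steps, Python scripts to look and compute and a tool call to move; the robot and the scene stay as the last step left them, time stands still between calls to the robot, and variables do not carry over. Pictures are saved under pics/ and viewed, at most 10 in all, crops included, and the job is handed in when it is done.

Besides the shell and the picture viewer there is one more tool, called after "Call:" as name(argument=value, ...), one argument or row to a line, values as JSON. jog_arm: Moves the arm, as the interface text tells. Its arguments: {"type":"object","properties":{"increments":{"type":"array"},"grip_force":{"type":"number"}},"required":["increments"]}

```bash
ls; mkdir -p pics
python3 - <<'E'
from bench import ctrl, vision
import cv2,numpy as np
s=ctrl.get_state(); print({k:np.round(v,3).tolist() for k,v in s.items()})
for c in("scene","top"):
    im=vision.get_image(c); cv2.imwrite(f"pics/{c}0.png",im["color"])
    print(c,im["fx"],im["fy"],im["cx"],im["cy"],np.round(im["extrinsics"],4).tolist())
    for t in("slideway","spring_plate","carriage","push_face","blank","press_zone"):
        print(t,[(np.round(d["bbox"]).tolist(),round(d["conf"],2)) for d in vision.spot_in(c,t)[:2]])
E
```

```text
pics
{'time': 0.0, 'joint_positions': [-1.171, 0.322, -0.07, 1.452, 0.023, 1.371, -0.057], 'qd': [0.001, 0.0, 0.0, 0.0, 0.0, -0.001, -0.001], 'joint_torque': [-0.0, -49.129, -0.404, -31.253, -0.064, 0.043, 0.0], 'position': [0.244, 0.602, 0.221], 'tool_rot': [-0.602, -3.083, 0.003], 'ft_force': [0.395, -1.272, -0.492], 'torque': [0.007, -0.027, -0.012], 'grip_force': 0.0, 'grip_width': 0.995}
scene 500.4337208016172 500.4337208016172 317.42820061042147 244.24423085733972 [[0.6129, -0.7901, 0.0075, -0.3431], [-0.6143, -0.4825, -0.6244, 0.363], [0.4969, 0.3781, -0.7811, 0.6177], [0.0, 0.0, 0.0, 1.0]]
slideway [([214.0, 198.0, 397.0, 295.0], 0.59)]
spring_plate [([233.0, 213.0, 396.0, 277.0], 0.92)]
carriage [([302.0, 217.0, 360.0, 270.0], 0.58)]
push_face [([304.0, 216.0, 359.0, 270.0], 0.83), ([235.0, 214.0, 394.0, 274.0], 0.37)]
blank [([310.0, 223.0, 340.0, 256.0], 0.58), ([337.0, 195.0, 354.0, 218.0], 0.3)]
press_zone [([232.0, 214.0, 396.0, 276.0], 0.82)]
top 617.3469475180534 617.3469475180534 315.76627069741846 240.5221327844088 [[-0.0081, -0.9999, 0.0082, 0.0201], [-0.9869, 0.0067, -0.1611, 0.5883], [0.161, -0.0094, -0.9869, 0.8374], [0.0, 0.0, 0.0, 1.0]]
slideway [([205.0, 184.0, 428.0, 346.0], 0.65)]
spring_plate [([225.0, 198.0, 412.0, 325.0], 0.67), ([304.0, 211.0, 379.0, 293.0], 0.23)]
carriage [([297.0, 208.0, 376.0, 293.0], 0.89), ([227.0, 200.0, 413.0, 325.0], 0.65)]
push_face [([302.0, 209.0, 380.0, 297.0], 0.81)]
blank [([316.0, 237.0, 355.0, 272.0], 0.97)]
press_zone [([224.0, 200.0, 415.0, 326.0], 0.79)]
```

Run:
```python
import cv2
a=cv2.imread("pics/top0.png")[160:370,180:450]; cv2.imwrite("pics/top0c.png",cv2.resize(a,None,fx=2.9,fy=2.85,interpolation=cv2.INTER_CUBIC)[:600,:800])
```

```text
(no output)
```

View pics/top0c.png

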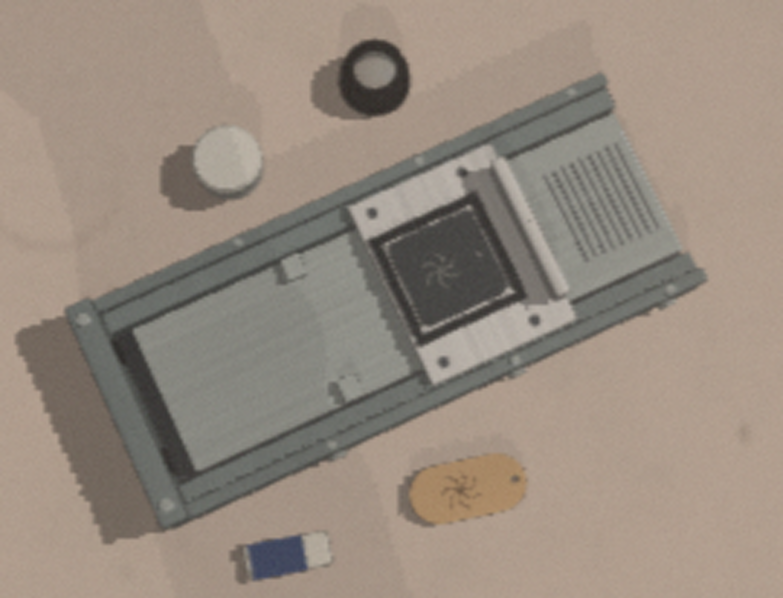

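View pics/scene0.png

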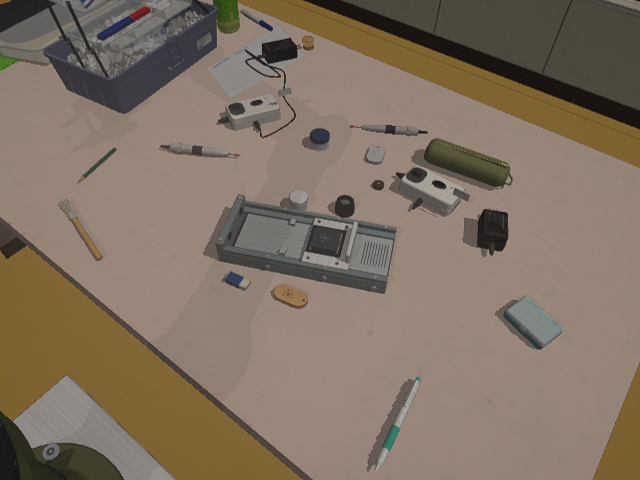

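The top crop shows the slideway with its +y end at lower left: end stop corners at about (70,310) and (165,525), teeth at (293,268) and (346,388), the push wall top from (500,160) to (568,295), and the grooved press zone at about (605,205). The scene view confirms that the surroundings are clear and low.

```bash
cat > geo.py <<'E'
from bench import ctrl, vision
import numpy as np
from scipy.optimize import least_squares
from scipy.spatial.transform import Rotation as R
def proj(im,P):
    E=im["extrinsics"]; c=np.asarray(P)@E[:3,:3].T+E[:3,3]
    return np.c_[im["fx"]*c[:,0]/c[:,2]+im["cx"],im["fy"]*c[:,1]/c[:,2]+im["cy"]]
def s2w(p,P):
    P=np.atleast_2d(P).astype(float)/1000; c,s=np.cos(p[2]),np.sin(p[2])
    return np.c_[p[0]+c*P[:,0]-s*P[:,1],p[1]+s*P[:,0]+c*P[:,1],P[:,2]]
E
python3 - <<'E'
from geo import *
im=vision.get_image("top")
uv=np.array([[70,310],[165,525],[605,78],[703,272],[293,264],[346,384]])/[2.9,2.85]+[180,160]
S=[[60,141,52],[-60,141,52],[60,-155,38],[-60,-155,38],[34,30,34],[-34,30,34]]
f=lambda p:(proj(im,s2w(p,S))-uv).ravel()
r=least_squares(f,[.55,0,.3],loss="soft_l1"); p=r.x
print(p,np.round(f(p).reshape(-1,2),1).tolist())
# carriage: wall rear top edge & corners
uc=np.array([[350,210],[432,382],[500,157],[568,297]])/[2.9,2.85]+[180,160]
C=lambda y:[[50.5,y+40,36],[-50.5,y+40,36],[38,y-36,59],[-38,y-36,59]]
q=least_squares(lambda y:(proj(im,s2w(p,C(y[0])))-uc).ravel(),[-40]); print("carriage y",q.x,np.round(q.fun.reshape(-1,2),1).tolist())
for y in(-125,-110,-100,0,35): w=s2w(p,[0,y,26])[0]; print(y,w,np.hypot(*w[:2]))
s=ctrl.get_state(); print(s["position"],R.from_rotvec(s["tool_rot"]).as_matrix().round(3).tolist(), p)
np.save("p.npy",p)
E
```

```text
[0.5549776  0.02420481 0.4339934 ] [[-2.5, -1.3], [-0.5, 1.1], [-0.9, -4.0], [2.3, 0.9], [0.2, -0.0], [1.9, 0.3]]
carriage y [-47.17761777] [[-1.1, -2.2], [0.6, 0.2], [-1.1, -1.0], [-1.0, -2.3]]
-125 [ 0.60753977 -0.08920691  0.026     ] 0.6140541048227547
-110 [ 0.60123231 -0.0755975   0.026     ] 0.605966394990207
-100 [ 0.59702734 -0.06652457  0.026     ] 0.6007221964679371
0 [0.5549776  0.02420481 0.026     ] 0.5555051863372796
35 [0.5402602  0.05596009 0.026     ] 0.5431506339856738
[0.24464306 0.60224126 0.22262918] [[-0.926, 0.376, 0.0], [0.376, 0.926, 0.0], [-0.0, 0.0, -1.0]] [0.5549776  0.02420481 0.4339934 ]
```

Run:
```python
from geo import *
import cv2
im=vision.get_image("top"); p=np.load("p.npy")
k=3.0; o=np.array([185,170])
a=cv2.resize(im["color"][170:370,185:450],None,fx=k,fy=k,interpolation=cv2.INTER_CUBIC)
def poly(P,col): 
    u=((proj(im,s2w(p,P))+.5-o)*k).astype(int); cv2.polylines(a,[u.reshape(-1,1,2)],True,col,1)
for x in(1,-1):
    poly([[x*60,-155,38],[x*52.5,-155,38],[x*52.5,125,38],[x*60,125,38]],(0,0,255))
    poly([[x*28,25,34],[x*40,25,34],[x*40,35,34],[x*28,35,34]],(0,255,255))
poly([[-60,141,52],[60,141,52],[60,125,52],[-60,125,52]],(0,0,255))
poly([[-40,-153,26],[40,-153,26],[40,117,26],[-40,117,26]],(0,255,0))
y=-47
poly([[-50.5,y-40,36],[50.5,y-40,36],[50.5,y+40,36],[-50.5,y+40,36]],(255,0,0))
poly([[-38,y-40,59],[38,y-40,59],[38,y-32,59],[-38,y-32,59]],(255,0,255))
cv2.imwrite("pics/ov1.png",a)
```

```text
(no output)
```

View pics/ov1.png

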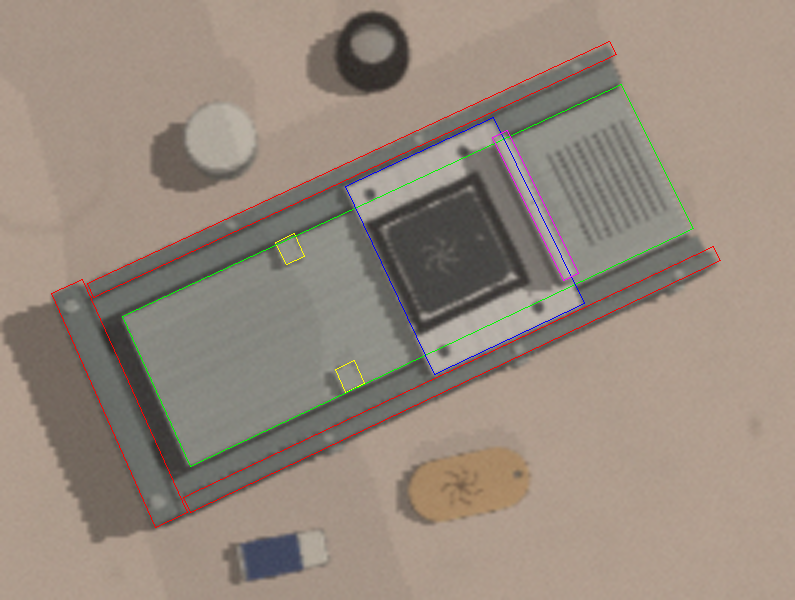

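The overlay fits to about 2–3 mm, with the plate, teeth and carriage all agreeing, which is plenty for the 56 mm lane. I'll close the fingers and travel above the press area.

Call:
jog_arm(
  increments=[
    {"tx": -20, "ty": -17, "gripper": 0},
    {"tx": -50, "ty": -42, "gripper": 0},
    {"tx": -81, "ty": -68, "gripper": 0},
    {"tx": -112, "ty": -95, "gripper": 0},
    {"tx": -143, "ty": -121, "gripper": 0},
  ],
  grip_force=10,
)

```text
validation failed for argument at $.in...
```

Call:
jog_arm(
  increments=[
    {"tx": -31, "ty": -26, "gripper": 0},
    {"tx": -62, "ty": -52, "gripper": 0},
    {"tx": -93, "ty": -78, "gripper": 0},
    {"tx": -124, "ty": -104, "gripper": 0},
    {"tx": -155, "ty": -131, "gripper": 0},
  ],
)

```text
validation failed for argument at $.in...
```

Call:
jog_arm(
  increments=[
    {"tx": -31, "ty": -26, "gripper": 0},
    {"tx": -62, "ty": -52, "gripper": 0},
    {"tx": -93, "ty": -78, "gripper": 0},
    {"tx": -124, "ty": -104, "gripper": 0},
    {"tx": -155, "ty": -131, "gripper": 0},
  ],
)

```text
validation failed for argument at $.in...
```

Call:
jog_arm(
  increments=[
    {"tx": -31, "ty": -26, "tz": 15, "wz": 0.12, "gripper": 0},
    {"tx": -62, "ty": -52, "tz": 30, "wz": 0.24, "gripper": 0},
    {"tx": -93, "ty": -78, "tz": 45, "wz": 0.36, "gripper": 0},
    {"tx": -118, "ty": -99, "tz": 60, "wz": 0.48, "gripper": 0},
    {"tx": -133.5, "ty": -112, "tz": 80, "wz": 0.6, "gripper": 0},
  ],
)

```text
validation failed for argument at $.in...
```

Call:
jog_arm(
  increments=[
    {"tx": -20, "ty": -17, "tz": 0, "wx": 0, "wy": 0, "wz": 0, "gripper": 0},
    {"tx": -50, "ty": -42, "tz": 0, "wx": 0, "wy": 0, "wz": 0, "gripper": 0},
    {"tx": -81, "ty": -68, "tz": 0, "wx": 0, "wy": 0, "wz": 0, "gripper": 0},
    {"tx": -112, "ty": -95, "tz": 0, "wx": 0, "wy": 0, "wz": 0, "gripper": 0},
    {"tx": -143, "ty": -121, "tz": 0, "wx": 0, "wy": 0, "wz": 0, "gripper": 0},
  ],
  grip_force=10,
)

```text
time: 1.22
position: [0.3321, 0.4345, 0.2227]
tool_rot: [0.602, 3.083, 0.0]
ft_force: [1.1, 0.3, -0.3]
grip_width: 0.709
grip_force: 0.0
```

Call:
jog_arm(
  increments=[
    {"tx": -31, "ty": -26, "tz": 0, "wx": 0, "wy": 0, "wz": 0, "gripper": 0},
    {"tx": -62, "ty": -52, "tz": 0, "wx": 0, "wy": 0, "wz": 0, "gripper": 0},
    {"tx": -93, "ty": -78, "tz": 0, "wx": 0, "wy": 0, "wz": 0, "gripper": 0},
    {"tx": -124, "ty": -104, "tz": 0, "wx": 0, "wy": 0, "wz": 0, "gripper": 0},
    {"tx": -155, "ty": -131, "tz": 0, "wx": 0, "wy": 0, "wz": 0, "gripper": 0},
  ],
)

```text
time: 1.63
position: [0.4265, 0.2549, 0.223]
tool_rot: [0.602, 3.083, 0.002]
ft_force: [-0.0, -0.1, -0.3]
grip_width: 0.328
grip_force: 0.0
```

Call:
jog_arm(
  increments=[
    {"tx": -31, "ty": -26, "tz": 0, "wx": 0, "wy": 0, "wz": 0, "gripper": 0},
    {"tx": -62, "ty": -52, "tz": 0, "wx": 0, "wy": 0, "wz": 0, "gripper": 0},
    {"tx": -93, "ty": -78, "tz": 0, "wx": 0, "wy": 0, "wz": 0, "gripper": 0},
    {"tx": -124, "ty": -104, "tz": 0, "wx": 0, "wy": 0, "wz": 0, "gripper": 0},
    {"tx": -155, "ty": -131, "tz": 0, "wx": 0, "wy": 0, "wz": 0, "gripper": 0},
  ],
)

```text
time: 2.05
position: [0.5209, 0.0753, 0.2231]
tool_rot: [0.602, 3.082, 0.002]
ft_force: [0.5, 0.7, 0.5]
grip_width: 0.017
grip_force: 0.0
```

Call:
jog_arm(
  increments=[
    {"tx": -31, "ty": -26, "tz": 15, "wx": 0, "wy": 0, "wz": 0.12, "gripper": 0},
    {"tx": -62, "ty": -52, "tz": 30, "wx": 0, "wy": 0, "wz": 0.24, "gripper": 0},
    {"tx": -93, "ty": -78, "tz": 45, "wx": 0, "wy": 0, "wz": 0.36, "gripper": 0},
    {"tx": -118, "ty": -99, "tz": 60, "wx": 0, "wy": 0, "wz": 0.48, "gripper": 0},
    {"tx": -133.5, "ty": -112, "tz": 80, "wx": 0, "wy": 0, "wz": 0.6, "gripper": 0},
  ],
)

```text
time: 2.47
position: [0.6035, -0.0826, 0.1431]
tool_rot: [1.499, 2.756, -0.001]
ft_force: [0.7, 0.6, 0.0]
grip_width: 0.007
grip_force: 0.0
```

Call:
jog_arm(
  increments=[
    {"tx": 0, "ty": 0, "tz": 15, "wx": 0, "wy": 0, "wz": 0.1, "gripper": 0},
    {"tx": 0, "ty": 0, "tz": 30, "wx": 0, "wy": 0, "wz": 0.14, "gripper": 0},
    {"tx": 0, "ty": 0, "tz": 40, "wx": 0, "wy": 0, "wz": 0.14, "gripper": 0},
    {"tx": 0, "ty": 0, "tz": 50, "wx": 0, "wy": 0, "wz": 0.14, "gripper": 0},
    {"tx": 0, "ty": 0, "tz": 50, "wx": 0, "wy": 0, "wz": 0.14, "gripper": 0},
  ],
)

```text
time: 2.88
position: [0.6005, -0.0763, 0.0907]
tool_rot: [-1.672, -2.656, 0.002]
ft_force: [-0.2, -0.0, -0.4]
grip_width: 0.006
grip_force: 0.0
```

```bash
cat > look.py <<'E'
from geo import *
import cv2,sys
p=np.load("p.npy"); n=sys.argv[1]
s=ctrl.get_state(); t=np.array(s["position"]); d=t[:2]-p[:2]; c,k=np.cos(p[2]),np.sin(p[2])
M=R.from_rotvec(s["tool_rot"]).as_matrix()
print("slide xyz mm",1000*(c*d[0]+k*d[1]),1000*(-k*d[0]+c*d[1]),1000*t[2],"tool y ang-theta deg",np.degrees(np.arctan2(M[1,1],M[0,1])-p[2]),"F",np.round(s["ft_force"],2),"t",s["time"])
print("toolx in slide",np.round([c*M[0,0]+k*M[1,0],-k*M[0,0]+c*M[1,0]],3))
for cam in sys.argv[2:]: cv2.imwrite(f"pics/{cam}{n}.png",vision.get_image(cam)["color"])
E
python3 look.py 1 wrist top
```

```text
slide xyz mm -0.9483276392309448 -110.38164406603202 90.65501873697083 tool y ang-theta deg 0.7503673939531099 F [-0.18 -0.03 -0.37] t 2.8833
toolx in slide [-0.013  1.   ]
```

View pics/wrist1.png

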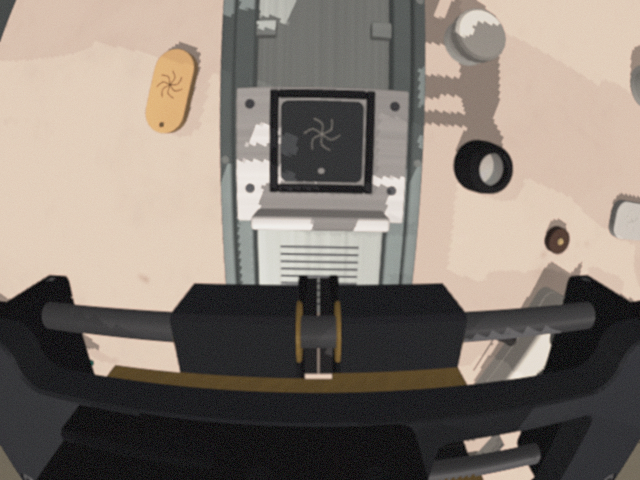

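The wrist view shows the closed fingertips at (319,285), centred on the plate (columns 255–385), with the wall at row 225 well ahead and the lane free between the teeth at (266,27) and (381,30). Tool +x is slideway +y, so I'll descend.

Call:
jog_arm(
  increments=[
    {"tx": 0, "ty": 0, "tz": 20, "wx": 0, "wy": 0, "wz": 0.01, "gripper": 0},
    {"tx": 0, "ty": 0, "tz": 40, "wx": 0, "wy": 0, "wz": 0.01, "gripper": 0},
    {"tx": 0, "ty": 0, "tz": 55, "wx": 0, "wy": 0, "wz": 0.01, "gripper": 0},
    {"tx": 0, "ty": 0, "tz": 60, "wx": 0, "wy": 0, "wz": 0.01, "gripper": 0},
    {"tx": 0, "ty": 0, "tz": 60, "wx": 0, "wy": 0, "wz": 0.01, "gripper": 0},
  ],
)

```text
time: 3.4
position: [0.6014, -0.0767, 0.0323]
tool_rot: [-1.688, -2.648, 0.001]
ft_force: [-0.2, 0.1, 0.7]
grip_width: 0.003
grip_force: 0.0
```

Call:
jog_arm(
  increments=[
    {"tx": 0, "ty": 0, "tz": 2, "wx": 0, "wy": 0, "wz": 0, "gripper": 0},
    {"tx": 0, "ty": 0, "tz": 4, "wx": 0, "wy": 0, "wz": 0, "gripper": 0},
    {"tx": 0, "ty": 0, "tz": 6, "wx": 0, "wy": 0, "wz": 0, "gripper": 0},
    {"tx": 0, "ty": 0, "tz": 8, "wx": 0, "wy": 0, "wz": 0, "gripper": 0},
    {"tx": 0, "ty": 0, "tz": 8, "wx": 0, "wy": 0, "wz": 0, "gripper": 0},
  ],
)

```text
time: 3.82
position: [0.6026, -0.0771, 0.0253]
tool_rot: [1.689, 2.647, 0.002]
ft_force: [-0.2, -0.8, 4.2]
grip_width: 0.004
grip_force: 1.9
```

```bash
python3 look.py 2
python3 - <<'E'
from bench import ctrl,vision
import numpy as np
F=[]
for i in range(4):
    vision.get_image("top"); s=ctrl.get_state(); F.append(list(s["ft_force"])+[1000*s["position"][2]])
print(np.round(F,2),np.mean(F,0))
E
```

```text
slide xyz mm 0.6198114819322142 -111.96402132581515 25.3310559011544 tool y ang-theta deg 0.06388439678068274 F [-0.19 -0.78  4.19] t 3.8167
toolx in slide [-0.001  1.   ]
[[-0.67 -0.3   4.16 25.43]
 [-0.21  0.21  3.56 25.47]
 [ 0.71  0.33  3.91 25.39]
 [ 1.02  0.37  4.06 25.36]] [ 0.21251632  0.14935745  3.92370299 25.41330812]
```

Contact is confirmed: z = 25.4 mm at 3.9 N, which agrees with the plate top at 26 mm. I'll press about 9 mm further.

Call:
jog_arm(
  increments=[
    {"tx": 0, "ty": 0, "tz": 3, "wx": 0, "wy": 0, "wz": 0, "gripper": 0},
    {"tx": 0, "ty": 0, "tz": 6, "wx": 0, "wy": 0, "wz": 0, "gripper": 0},
    {"tx": 0, "ty": 0, "tz": 9, "wx": 0, "wy": 0, "wz": 0, "gripper": 0},
    {"tx": 0, "ty": 0, "tz": 9, "wx": 0, "wy": 0, "wz": 0, "gripper": 0},
    {"tx": 0, "ty": 0, "tz": 9, "wx": 0, "wy": 0, "wz": 0, "gripper": 0},
  ],
)

```text
time: 4.43
position: [0.6026, -0.0771, 0.0164]
tool_rot: [1.689, 2.647, 0.002]
ft_force: [-0.4, 0.0, 7.6]
grip_width: 0.005
grip_force: 4.1
```

```bash
cat > force.py <<'E'
from geo import *
F=[]
for i in range(3):
    vision.get_image("top"); s=ctrl.get_state(); F.append(list(s["ft_force"])+[1000*s["position"][2]])
print(np.mean(F,0))
E
python3 force.py; python3 look.py 3
```

```text
[-0.32087563  0.64355143  8.12755607 16.560562  ]
slide xyz mm 0.6593023327371785 -111.93869360572197 16.582634536654016 tool y ang-theta deg 0.060178148483171524 F [-0.1   0.72  8.39] t 4.5833
toolx in slide [-0.001  1.   ]
```

Call:
jog_arm(
  increments=[
    {"tx": 3, "ty": 0, "tz": 0, "wx": 0, "wy": 0, "wz": 0, "gripper": 0},
    {"tx": 7, "ty": 0, "tz": 0, "wx": 0, "wy": 0, "wz": 0, "gripper": 0},
    {"tx": 11, "ty": 0, "tz": 0, "wx": 0, "wy": 0, "wz": 0, "gripper": 0},
    {"tx": 14, "ty": 0, "tz": 0, "wx": 0, "wy": 0, "wz": 0, "gripper": 0},
    {"tx": 17, "ty": 0, "tz": 0, "wx": 0, "wy": 0, "wz": 0, "gripper": 0},
  ],
)

```text
time: 5.0
position: [0.5971, -0.0647, 0.0174]
tool_rot: [1.688, 2.641, 0.0]
ft_force: [3.3, -4.6, 8.2]
grip_width: 0.007
grip_force: 3.8
```

Call:
jog_arm(
  increments=[
    {"tx": 3, "ty": 0, "tz": 0, "wx": 0, "wy": 0, "wz": 0, "gripper": 0},
    {"tx": 6, "ty": 0, "tz": 0, "wx": 0, "wy": 0, "wz": 0, "gripper": 0},
    {"tx": 9, "ty": 0, "tz": 0, "wx": 0, "wy": 0, "wz": 0, "gripper": 0},
    {"tx": 12, "ty": 0, "tz": 0, "wx": 0, "wy": 0, "wz": 0, "gripper": 0},
    {"tx": 15, "ty": 0, "tz": 0, "wx": 0, "wy": 0, "wz": 0, "gripper": 0},
  ],
)

```text
time: 5.42
position: [0.5911, -0.0518, 0.0175]
tool_rot: [1.688, 2.64, -0.0]
ft_force: [2.1, -5.9, 7.6]
grip_width: 0.003
grip_force: 4.5
```

```bash
python3 look.py 4 wrist
```

```text
slide xyz mm 0.7822823631035771 -84.13974176422926 17.465697797404225 tool y ang-theta deg -0.05629569153477596 F [ 2.14 -5.88  7.58] t 5.4167
toolx in slide [0.001 1.   ]
```

View pics/wrist4.png

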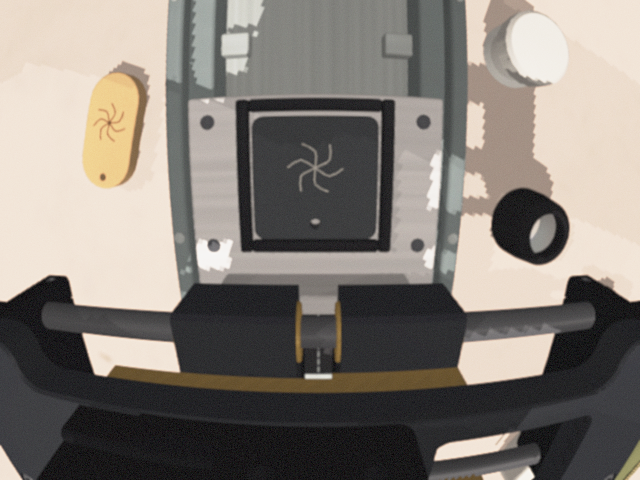

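The wrist view shows the fingers against the push wall and the carriage straight in the rails, with its front edge at row 97 just short of the teeth at row 45. z has risen to 17.5 mm, so I'll press 1 mm deeper while pushing.

Call:
jog_arm(
  increments=[
    {"tx": 2, "ty": 0, "tz": 1, "wx": 0, "wy": 0, "wz": 0, "gripper": 0},
    {"tx": 6, "ty": 0, "tz": 1, "wx": 0, "wy": 0, "wz": 0, "gripper": 0},
    {"tx": 10, "ty": 0, "tz": 1, "wx": 0, "wy": 0, "wz": 0, "gripper": 0},
    {"tx": 14, "ty": 0, "tz": 1, "wx": 0, "wy": 0, "wz": 0, "gripper": 0},
    {"tx": 18, "ty": 0, "tz": 1, "wx": 0, "wy": 0, "wz": 0, "gripper": 0},
  ],
)

```text
time: 5.88
position: [0.584, -0.0358, 0.0168]
tool_rot: [1.688, 2.639, 0.0]
ft_force: [3.8, -6.3, 8.8]
grip_width: 0.005
grip_force: 4.9
```

```bash
python3 look.py 5
```

```text
slide xyz mm 1.0591394883424365 -66.675718468924 16.78292015537414 tool y ang-theta deg -0.07700813546393902 F [ 3.82 -6.34  8.75] t 5.8833
toolx in slide [0.001 1.   ]
```

Call:
jog_arm(
  increments=[
    {"tx": 4, "ty": 0, "tz": 0, "wx": 0, "wy": 0, "wz": 0, "gripper": 0},
    {"tx": 8, "ty": 0, "tz": 0, "wx": 0, "wy": 0, "wz": 0, "gripper": 0},
    {"tx": 12, "ty": 0, "tz": 0, "wx": 0, "wy": 0, "wz": 0, "gripper": 0},
    {"tx": 16, "ty": 0, "tz": 0, "wx": 0, "wy": 0, "wz": 0, "gripper": 0},
    {"tx": 20, "ty": 0, "tz": 0, "wx": 0, "wy": 0, "wz": 0, "gripper": 0},
  ],
)

```text
time: 6.3
position: [0.5756, -0.0176, 0.0168]
tool_rot: [1.688, 2.639, 0.001]
ft_force: [3.0, -7.5, 9.0]
grip_width: 0.004
grip_force: 5.0
```

Call:
jog_arm(
  increments=[
    {"tx": 4, "ty": 0, "tz": 0, "wx": 0, "wy": 0, "wz": 0, "gripper": 0},
    {"tx": 8, "ty": 0, "tz": 0, "wx": 0, "wy": 0, "wz": 0, "gripper": 0},
    {"tx": 12, "ty": 0, "tz": 0, "wx": 0, "wy": 0, "wz": 0, "gripper": 0},
    {"tx": 16, "ty": 0, "tz": 0, "wx": 0, "wy": 0, "wz": 0, "gripper": 0},
    {"tx": 20, "ty": 0, "tz": 0, "wx": 0, "wy": 0, "wz": 0, "gripper": 0},
  ],
)

```text
time: 6.72
position: [0.5673, 0.0007, 0.0168]
tool_rot: [1.688, 2.639, 0.001]
ft_force: [3.1, -6.3, 8.6]
grip_width: 0.004
grip_force: 5.1
```

```bash
python3 look.py 6
```

```text
slide xyz mm 1.3250150799018443 -26.55995811422065 16.76379689848023 tool y ang-theta deg -0.07119935091394142 F [ 3.08 -6.34  8.61] t 6.7167
toolx in slide [0.001 1.   ]
```

Call:
jog_arm(
  increments=[
    {"tx": 4, "ty": 0, "tz": 0, "wx": 0, "wy": 0, "wz": 0, "gripper": 0},
    {"tx": 8, "ty": 0, "tz": 0, "wx": 0, "wy": 0, "wz": 0, "gripper": 0},
    {"tx": 12, "ty": 0, "tz": 0, "wx": 0, "wy": 0, "wz": 0, "gripper": 0},
    {"tx": 16, "ty": 0, "tz": 0, "wx": 0, "wy": 0, "wz": 0, "gripper": 0},
    {"tx": 20, "ty": 0, "tz": 0, "wx": 0, "wy": 0, "wz": 0, "gripper": 0},
  ],
)

```text
time: 7.13
position: [0.559, 0.0189, 0.0167]
tool_rot: [1.688, 2.639, 0.001]
ft_force: [2.4, -7.3, 9.5]
grip_width: 0.009
grip_force: 5.1
```

Call:
jog_arm(
  increments=[
    {"tx": 4, "ty": 0, "tz": 0, "wx": 0, "wy": 0, "wz": 0, "gripper": 0},
    {"tx": 8, "ty": 0, "tz": 0, "wx": 0, "wy": 0, "wz": 0, "gripper": 0},
    {"tx": 12, "ty": 0, "tz": 0, "wx": 0, "wy": 0, "wz": 0, "gripper": 0},
    {"tx": 16, "ty": 0, "tz": 0, "wx": 0, "wy": 0, "wz": 0, "gripper": 0},
    {"tx": 20, "ty": 0, "tz": 0, "wx": 0, "wy": 0, "wz": 0, "gripper": 0},
  ],
)

```text
time: 7.55
position: [0.5507, 0.0371, 0.0167]
tool_rot: [1.688, 2.639, 0.002]
ft_force: [3.3, -6.8, 9.2]
grip_width: 0.002
grip_force: 5.2
```

Call:
jog_arm(
  increments=[
    {"tx": 3, "ty": 0, "tz": 0, "wx": 0, "wy": 0, "wz": 0, "gripper": 0},
    {"tx": 6, "ty": 0, "tz": 0, "wx": 0, "wy": 0, "wz": 0, "gripper": 0},
    {"tx": 9, "ty": 0, "tz": 0, "wx": 0, "wy": 0, "wz": 0, "gripper": 0},
    {"tx": 11, "ty": 0, "tz": 0, "wx": 0, "wy": 0, "wz": 0, "gripper": 0},
    {"tx": 13, "ty": 0, "tz": 0, "wx": 0, "wy": 0, "wz": 0, "gripper": 0},
  ],
)

```text
time: 7.97
position: [0.5452, 0.049, 0.0167]
tool_rot: [1.688, 2.64, 0.002]
ft_force: [3.5, -6.7, 9.2]
grip_width: 0.004
grip_force: 5.2
```

```bash
python3 look.py 7 wrist
```

```text
slide xyz mm 1.5738379369239566 26.60466545451003 16.68872279677374 tool y ang-theta deg -0.06403469906505396 F [ 3.47 -6.67  9.17] t 7.9667
toolx in slide [0.001 1.   ]
```

View pics/wrist7.png

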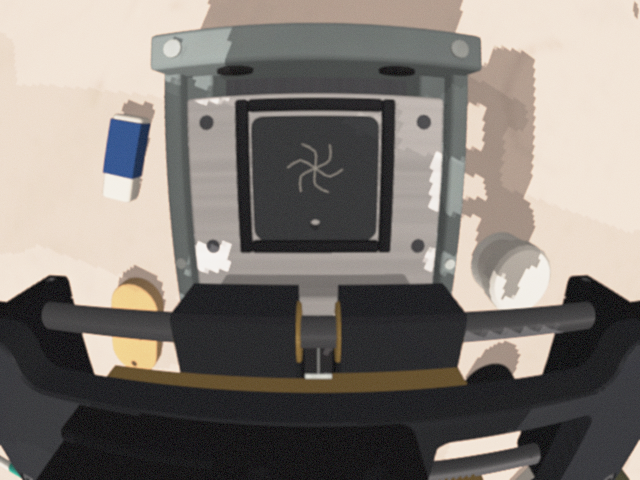

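The carriage front (row 97) is still several mm short of the bumpers (row 72), and the blank is in its nest. I'll push on slowly.

Call:
jog_arm(
  increments=[
    {"tx": 1.5, "ty": 0, "tz": 0, "wx": 0, "wy": 0, "wz": 0, "gripper": 0},
    {"tx": 3, "ty": 0, "tz": 0, "wx": 0, "wy": 0, "wz": 0, "gripper": 0},
    {"tx": 4.5, "ty": 0, "tz": 0, "wx": 0, "wy": 0, "wz": 0, "gripper": 0},
    {"tx": 6, "ty": 0, "tz": 0, "wx": 0, "wy": 0, "wz": 0, "gripper": 0},
    {"tx": 7.5, "ty": 0, "tz": 0, "wx": 0, "wy": 0, "wz": 0, "gripper": 0},
  ],
)

```text
time: 8.43
position: [0.542, 0.0557, 0.0166]
tool_rot: [1.688, 2.64, 0.002]
ft_force: [3.5, -6.6, 9.2]
grip_width: 0.003
grip_force: 5.2
```

Call:
jog_arm(
  increments=[
    {"tx": 1, "ty": 0, "tz": 0, "wx": 0, "wy": 0, "wz": 0, "gripper": 0},
    {"tx": 2, "ty": 0, "tz": 0, "wx": 0, "wy": 0, "wz": 0, "gripper": 0},
    {"tx": 3, "ty": 0, "tz": 0, "wx": 0, "wy": 0, "wz": 0, "gripper": 0},
    {"tx": 4, "ty": 0, "tz": 0, "wx": 0, "wy": 0, "wz": 0, "gripper": 0},
    {"tx": 4, "ty": 0, "tz": 0, "wx": 0, "wy": 0, "wz": 0, "gripper": 0},
  ],
)

```text
time: 8.85
position: [0.5418, 0.0561, 0.017]
tool_rot: [1.689, 2.635, -0.0]
ft_force: [5.6, -13.5, 8.9]
grip_width: -0.0
grip_force: 8.7
```

```bash
python3 look.py 8
```

```text
slide xyz mm 1.4863645745199372 34.52040009322225 16.98114482852688 tool y ang-theta deg -0.17489328871014576 F [  5.63 -13.54   8.88] t 8.85
toolx in slide [0.003 1.   ]
```

The push force rose to 14.6 N with motion stopped at finger y = 34.5 mm, so the carriage is home against the bumpers. I'll ease the finger back off the wall with the plate still down, then lift.

Call:
jog_arm(
  increments=[
    {"tx": -3, "ty": 0, "tz": 0, "wx": 0, "wy": 0, "wz": 0, "gripper": 0},
    {"tx": -6, "ty": 0, "tz": -0.5, "wx": 0, "wy": 0, "wz": 0, "gripper": 0},
    {"tx": -9, "ty": 0, "tz": -0.5, "wx": 0, "wy": 0, "wz": 0, "gripper": 0},
    {"tx": -11, "ty": 0, "tz": -0.5, "wx": 0, "wy": 0, "wz": 0, "gripper": 0},
    {"tx": -11, "ty": 0, "tz": -0.5, "wx": 0, "wy": 0, "wz": 0, "gripper": 0},
  ],
)

```text
time: 9.27
position: [0.5421, 0.0552, 0.0161]
tool_rot: [-1.689, -2.649, -0.005]
ft_force: [-1.0, 2.6, 9.4]
grip_width: 0.004
grip_force: 4.2
```

```bash
python3 look.py 9
```

```text
slide xyz mm 1.3626819057737642 33.48478500005303 16.07833631624744 tool y ang-theta deg 0.09179930564260201 F [-0.98  2.65  9.44] t 9.2667
toolx in slide [-0.002  1.   ]
```

Call:
jog_arm(
  increments=[
    {"tx": -2, "ty": 0, "tz": 0, "wx": 0, "wy": 0, "wz": 0, "gripper": 0},
    {"tx": -3, "ty": 0, "tz": 0, "wx": 0, "wy": 0, "wz": 0, "gripper": 0},
    {"tx": -3, "ty": 0, "tz": -4, "wx": 0, "wy": 0, "wz": 0, "gripper": 0},
    {"tx": -3, "ty": 0, "tz": -8, "wx": 0, "wy": 0, "wz": 0, "gripper": 0},
    {"tx": -3, "ty": 0, "tz": -13, "wx": 0, "wy": 0, "wz": 0, "gripper": 0},
  ],
)

```text
time: 9.68
position: [0.5425, 0.0515, 0.0282]
tool_rot: [-1.688, -2.649, -0.001]
ft_force: [0.0, -0.5, 0.1]
grip_width: 0.003
grip_force: 0.0
```

Call:
jog_arm(
  increments=[
    {"tx": 0, "ty": 0, "tz": -10, "wx": 0, "wy": 0, "wz": 0, "gripper": 0},
    {"tx": 0, "ty": 0, "tz": -30, "wx": 0, "wy": 0, "wz": 0, "gripper": 0},
    {"tx": -20, "ty": 0, "tz": -55, "wx": 0, "wy": 0, "wz": 0, "gripper": 0},
    {"tx": -50, "ty": 0, "tz": -80, "wx": 0, "wy": 0, "wz": 0, "gripper": 0},
    {"tx": -80, "ty": 0, "tz": -100, "wx": 0, "wy": 0, "wz": 0, "gripper": 0},
  ],
)

```text
time: 10.1
position: [0.5763, -0.0227, 0.1299]
tool_rot: [1.687, 2.65, 0.0]
ft_force: [0.6, -0.0, -0.1]
grip_width: 0.005
grip_force: 0.0
```

```bash
python3 look.py 10 wrist
```

```text
slide xyz mm -0.39154186715496114 -51.550045714471516 129.85304034023994 tool y ang-theta deg 0.17103137859527312 F [ 0.61 -0.04 -0.14] t 10.1
toolx in slide [-0.003  1.   ]
```

View pics/wrist10.png

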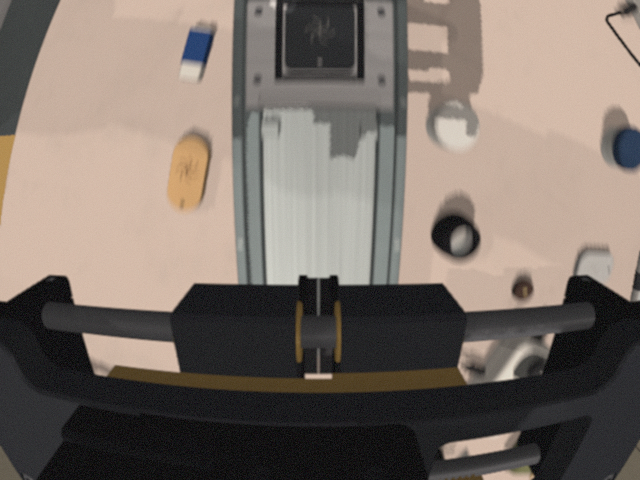

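The carriage sits at the far end with the blank in its nest and the teeth behind it at about (270,122) and (367,122). I'll check the home position in the top view, with an overlay at y = 85.

Call:
jog_arm(
  increments=[
    {"tx": -30, "ty": 0, "tz": -10, "wx": 0, "wy": 0, "wz": 0, "gripper": 0},
    {"tx": -65, "ty": 0, "tz": -20, "wx": 0, "wy": 0, "wz": 0, "gripper": 0},
    {"tx": -100, "ty": 0, "tz": -30, "wx": 0, "wy": 0, "wz": 0, "gripper": 0},
    {"tx": -120, "ty": 0, "tz": -30, "wx": 0, "wy": 0, "wz": 0, "gripper": 0},
    {"tx": -120, "ty": 0, "tz": -30, "wx": 0, "wy": 0, "wz": 0, "gripper": 0},
  ],
)

```text
time: 10.57
position: [0.6268, -0.1385, 0.1587]
tool_rot: [1.699, 2.639, -0.006]
ft_force: [-1.1, -0.6, -0.1]
grip_width: 0.01
grip_force: 0.0
```

Run:
```python
from geo import *
import cv2
im=vision.get_image("top"); p=np.load("p.npy")
k=4.0; o=np.array([190,220]); raw=cv2.resize(im["color"][220:360,190:330],None,fx=k,fy=k,interpolation=cv2.INTER_CUBIC); a=raw[:, :].copy()
def poly(P,col): 
    u=((proj(im,s2w(p,P))+.5-o)*k).astype(int); cv2.polylines(a,[u.reshape(-1,1,2)],True,col,1)
for x in(1,-1): poly([[x*28,25,34],[x*40,25,34],[x*40,35,34],[x*28,35,34]],(0,255,255))
y=85
poly([[-50.5,y-40,36],[50.5,y-40,36],[50.5,y+40,36],[-50.5,y+40,36]],(255,0,0))
poly([[-38,y-40,59],[38,y-40,59],[38,y-32,59],[-38,y-32,59]],(255,0,255))
cv2.imwrite("pics/ov2.png",a)
```

```text
(no output)
```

View pics/ov2.png

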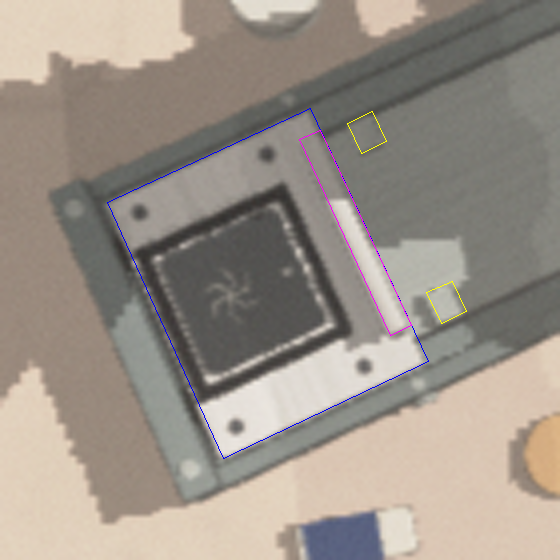

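The carriage outline matches the home position (y = 85), the front edge is against the stop, the blank is in its nest, and the teeth are behind the carriage. The arm is clear, so I'm handing in.

```bash
python3 -c "
from bench import ctrl
print(ctrl.close_job())"
```

```text
the job is handed in; nothing more can be done
None
```

The carriage is home against the end stop, the plate has been released to spring up with its teeth behind the carriage, the blank is still in its nest, and the job is handed in at about 11 s of the 38 s limit.

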